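Move the seasoning row to the other side of the counter, mirrored

ROBOT

A 6-joint arm with a two-finger parallel gripper is mounted at the origin on the work surface. World frame = base frame: x ahead of the robot, y to its left, z up, the work surface at z = 0. Lengths are in m, angles in degrees, forces in N, time in s.
With the tool pointing down it reaches from about 0.3 to 0.85 m from the base axis. Payload 4.2 kg.
Tool frame: the origin (TCP) lies midway between the tips of the shut fingers; the grasp point (between the pads) lies r.grip_depth behind it (r.grip_depth is the distance from the TCP to the grasp point, in m); z points along the fingers, y is the line along which they close (so a half turn about z gives the same grasp; the last joint's range is limited). The gripper opens to 91 mm and grips with 3 to 60 N. Pads are 32 mm wide; open, the fingers measure 118 mm over their backs; the gripper's body (76 mm by 178 mm) begins 60 mm behind the grasp point.
Start: joints at [-72.135, 18.312, 89.639, -0, 72.044, -1.146], TCP at [0.187, -0.544, 0.214] pointing down, gripper open.
Joint ranges: [-177.97, 177.97], [-48.28, 115.42], [12.27, 149.76], [-77.06, 257.06], [2.81, 150.46], [-146.56, 146.56]. Speed limits (degrees/s): [147.25, 147.25, 180, 180, 180, 180].

INTERFACE

Orientations are given as a 3x3 rotation matrix whose columns are the frame's x, y, z axes.
In Python, from rig import r gives the robot as it stands. The module is installed in compiled form; this text tells all that it offers.
- The arm moves only by the tool servo_tool, never from a script. Its argument "series" is one flat list of numbers, 5 for each row, row after row: the closure in counts, from 0 (fully open) to 255 (shut), then the shift along the tool's x, y, z in cm, then the turn about the tool's z in degrees. In form: [fingers, dx, dy, dz, yaw, fingers, dx, dy, dz, yaw, ...]. A call has 1 to 8 rows; each row shifts and turns the commanded pose from where the row before left it, along the tool's axes as they then stand; what a row does not reach is not made up. A row lasts 1/8 s, in which the tool goes at most 62.5 mm and 10.7 degrees, less where a joint would pass 70% of its speed; a pose out of reach is approached as far as the arm can. A call is refused whole if a number of a shift passes 6.25 or a number of a turn 10.7, either way. A call with a gripper value outside its range is refused whole. The fingers move at their own pace and stop on an object; "grip_force" is the grip in N (left out, the last holds). Time passes only in rows, so rows that do not move let the fingers close. It gives the time, the measured TCP pose, the force, the opening and the grip force at its end, in the units of the state.
- r.observe(): the state, without advancing time (a new reading comes with each control period).
- r.capture(name): name is "scene" or "top" or "wrist"; returns the picture (400x640x3 uint8, blue, green, red); there is no depth.
- r.get_calibration(name): a dict with "K" (3x3 intrinsics, pixels), "world_from_camera" (4x4, takes a point from camera to world coordinates). Camera axes: x right, y down, z forward; pixel columns grow to the right and rows downward; lengths in m; the calibration is good to about 2 mm. A picture is of the moment at which its call begins: read the wrist's pose just before it. get_calibration takes no time and is no camera call; for the wrist camera it gives the pose at the moment of the call.
- r.hand_in(): hands the job in; it is judged then, once.
The state is a dict: "t": time; "joint_positions": joint angles; "qvel": joint speeds; "joint_efforts": joint torques, N m; "tool_pos": TCP position; "ee_rot": TCP orientation; "ft_force": force on the tool from outside, world axes, zero at the start; "torque": the same for the moment, N m; "grip_width": opening from 0.0 (shut) to 1.0 (fully open); "grip_force": force on a finger pad.
Only numpy, scipy, OpenCV 4.12 (cv2) and the standard library are available. Lean on these libraries where they do the work, as an engineer would, in place of code of your own. Each camera call takes 0.05 s, during which the arm holds its last target. There are 200 camera calls.

TASK

Move the four seasoning containers from the full rack to the empty rack, both in front of the stove, one to a bay and in the reverse order: the one at the left end goes to the right end and so on, so that what stood nearest the middle of the stove is nearest it again. They are filled, so keep them upright and set each down gently, standing flat on the floor of its bay. Do not shift the sugar bowl.

Things in the scene. Friction and masses are not known exactly. Their poses are not given: they have to be found in the camera images.
- full_rack: the rack that is full at the start: low wooden rack, fixed, 86 x 322 mm, a row of four bays, 70 mm square inside, centred at x = 0, y = -114, -38, 38, 114 mm. Bay floors of cork 13 mm above its underside; walls between bays 6 mm thick, to 23 mm height, end boards to 34 mm. Origin: centre of underside, on the counter; x away from the robot, y to its left along the row (yaw within 0.2 rad)
- empty_rack: the rack that is empty at the start, low wooden rack, fixed, 86 x 322 mm, a row of four bays, 70 mm square inside, centred at x = 0, y = -114, -38, 38, 114 mm. Bay floors of cork 13 mm above its underside; walls between bays 6 mm thick, to 23 mm height, end boards to 34 mm. Origin: centre of underside, on the counter; x away from the robot, y to its left along the row (yaw within 0.2 rad)
- mill: wooden pepper mill, round, waisted, 96 mm tall with a small steel button on top (84 mm without it): foot 44 mm across, waist 32 mm across at 30 to 42 mm height, straight head 41 mm across from 56 to 84 mm height. About 0.16 kg. Origin: centre of its underside; z points up
- shaker: slim round steel shaker with a domed top, 88 mm tall; straight sides 42 mm across up to 68 mm height, dome above. About 0.15 kg. Origin: centre of its underside; z points up
- jar: squat round glass jar with a flat aluminium screw lid (fixed on), 76 mm tall and 52 mm across over its whole height. About 0.25 kg. Origin: centre of its underside; z points up
- tin: square white metal tin with a flat lid (fixed on), 72 mm tall, 44 mm by 44 mm (lid, from 60 mm height up, 45 mm). About 0.20 kg; it stands within 0.2 rad of square to its rack. Origin: centre of its underside; z points up, x and y square to its sides
- pad_mill: thin cork liner, 66 mm square and 3 mm thick, fixed as the floor of that bay of the full rack in which the pepper mill stands at the start (it stays behind and so marks the pepper mill's first place). Origin: centre of its underside, 10 mm above the counter; axes as the rack's
- pad_shaker: thin cork liner, 66 mm square and 3 mm thick, fixed as the floor of that bay of the full rack in which the steel shaker stands at the start (it stays behind and so marks the steel shaker's first place). Origin: centre of its underside, 10 mm above the counter; axes as the rack's
- pad_jar: thin cork liner, 66 mm square and 3 mm thick, fixed as the floor of that bay of the full rack in which the glass jar stands at the start (it stays behind and so marks the glass jar's first place). Origin: centre of its underside, 10 mm above the counter; axes as the rack's
- sugar_bowl: bystander: white ceramic sugar bowl with lid, 110 mm across, 106 mm tall, about 0.45 kg, standing between the racks and the stove. Origin: centre of the underside
Things that resemble listed ones, but are neither listed nor needed, are in the scene too. Leave any yellow look-alike of the jar alone. What is shaped like the tin but pink is not meant.

How it is judged (in metres and radians):
At the end, for the whole second after the job is handed in: Each container stands upright (0.06 rad) and at rest on the floor of a bay of the other rack (16 mm of the bay centre along and across, 4 mm in height), in reverse order: one that began in the bay at y of the full rack stands in the bay at -y of the other (((y of pad_mill in the frame of full_rack between -0.134 and -0.094 m and y of mill in the frame of empty_rack between 0.098 and 0.13 m) or (y of pad_mill in the frame of full_rack between -0.058 and -0.018 m and y of mill in the frame of empty_rack between 0.022 and 0.054 m) or (y of pad_mill in the frame of full_rack between 0.018 and 0.058 m and y of mill in the frame of empty_rack between -0.054 and -0.022 m) or (y of pad_mill in the frame of full_rack between 0.094 and 0.134 m and y of mill in the frame of empty_rack between -0.13 and -0.098 m)) and x of mill in the frame of empty_rack between -0.016 and 0.016 m and z of mill in the frame of empty_rack between 0.009 and 0.017 m and angle between each of mill, shaker, jar, tin's own z axis and vertical below 0.06 rad and linear speed of each of mill, shaker, jar, tin below 0.02 m/s and angular speed of each of mill, shaker, jar, tin below 0.2 rad/s and ((y of pad_shaker in the frame of full_rack between -0.134 and -0.094 m and y of shaker in the frame of empty_rack between 0.098 and 0.13 m) or (y of pad_shaker in the frame of full_rack between -0.058 and -0.018 m and y of shaker in the frame of empty_rack between 0.022 and 0.054 m) or (y of pad_shaker in the frame of full_rack between 0.018 and 0.058 m and y of shaker in the frame of empty_rack between -0.054 and -0.022 m) or (y of pad_shaker in the frame of full_rack between 0.094 and 0.134 m and y of shaker in the frame of empty_rack between -0.13 and -0.098 m)) and x of shaker in the frame of empty_rack between -0.016 and 0.016 m and z of shaker in the frame of empty_rack between 0.009 and 0.017 m and ((y of pad_jar in the frame of full_rack between -0.134 and -0.094 m and y of jar in the frame of empty_rack between 0.098 and 0.13 m) or (y of pad_jar in the frame of full_rack between -0.058 and -0.018 m and y of jar in the frame of empty_rack between 0.022 and 0.054 m) or (y of pad_jar in the frame of full_rack between 0.018 and 0.058 m and y of jar in the frame of empty_rack between -0.054 and -0.022 m) or (y of pad_jar in the frame of full_rack between 0.094 and 0.134 m and y of jar in the frame of empty_rack between -0.13 and -0.098 m)) and x of jar in the frame of empty_rack between -0.016 and 0.016 m and z of jar in the frame of empty_rack between 0.009 and 0.017 m and (y of tin in the frame of empty_rack between 0.098 and 0.13 m or y of tin in the frame of empty_rack between 0.022 and 0.054 m or y of tin in the frame of empty_rack between -0.054 and -0.022 m or y of tin in the frame of empty_rack between -0.13 and -0.098 m) and x of tin in the frame of empty_rack between -0.016 and 0.016 m and z of tin in the frame of empty_rack between 0.009 and 0.017 m); the robot touches nothing.
It fails at once if a container is tipped over or carried more than about 35 degrees from upright (angle between any of mill, shaker, jar, tin's own z axis and vertical above 0.6 rad).
It fails at once if a container is dropped or thrown into the empty rack (faster than 0.6 m/s when within 30 mm of its seat) ((linear speed of mill above 0.6 m/s and z of mill in the frame of empty_rack below 0.043 m and horizontal distance between mill and empty_rack below 0.17 m) or (linear speed of shaker above 0.6 m/s and z of shaker in the frame of empty_rack below 0.043 m and horizontal distance between shaker and empty_rack below 0.17 m) or (linear speed of jar above 0.6 m/s and z of jar in the frame of empty_rack below 0.043 m and horizontal distance between jar and empty_rack below 0.17 m) or (linear speed of tin above 0.6 m/s and z of tin in the frame of empty_rack below 0.043 m and horizontal distance between tin and empty_rack below 0.17 m)).
It fails at once if the sugar bowl is shifted by more than 25 mm (distance of sugar_bowl from where it was at the start of the episode above 0.025 m).
It also fails if it takes over 120 s, if anything falls off the work surface, if the arm or the gripper's body presses on something with over 40 N, if the wrist force passes 120 N, or if a joint passes its speed limit or range.

## Working session

There is one attempt and no reset: what is moved stays moved. The work goes in short steps, Python scripts to look and compute and a tool call to move; the robot and the scene stay as the last step left them, time stands still between calls to the robot, and variables do not carry over. Pictures are saved under pics/ and viewed, at most 14 in all, crops included, and the job is handed in when it is done.

Besides the shell and the picture viewer there is one more tool, called after "Call:" by a JSON object that holds its "name" and its "arguments", one argument or row to a line. servo_tool: Moves the arm, as the interface text tells. Its arguments: {"type":"object","properties":{"series":{"type":"array"},"grip_force":{"type":"number"}},"required":["series"]}

```bash
mkdir -p pics; python3 - <<'E'
from rig import r
import cv2,numpy as np
np.set_printoptions(precision=4,suppress=True)
for n in("scene","top"):
    cv2.imwrite(f"pics/{n}0.png",r.capture(n)); c=r.get_calibration(n); print(n,c["K"],c["world_from_camera"])
s=r.observe(); print(s, r.grip_depth)
E
```

```text
scene [[409.6024   0.     326.4356]
 [  0.     409.6024 201.5562]
 [  0.       0.       1.    ]] [[-0.3271  0.6332 -0.7015  1.1729]
 [ 0.9448  0.2048 -0.2557  0.2253]
 [-0.0183 -0.7465 -0.6652  0.6809]
 [ 0.      0.      0.      1.    ]]
top [[433.2104   0.     325.2748]
 [  0.     433.2104 193.5608]
 [  0.       0.       1.    ]] [[ 0.0821 -0.9743  0.21    0.3429]
 [-0.9966 -0.0799  0.0191 -0.0082]
 [-0.0018 -0.2108 -0.9775  0.9152]
 [ 0.      0.      0.      1.    ]]
{'t': 0.1, 'joint_positions': array([-72.1342,  18.3488,  89.6991,  -0.    ,  72.0434,  -1.1475]), 'qvel': array([ 0.0708, -0.0883, -0.1911,  0.0342,  0.1001, -0.0333]), 'joint_efforts': array([ -0.001 , -41.3335, -23.2512,   0.0728,   0.0421,  -0.0001]), 'tool_pos': array([ 0.1872, -0.5432,  0.2132]), 'ee_rot': array([[ 0.9454,  0.3258, -0.0005],
       [ 0.3258, -0.9454,  0.0015],
       [ 0.    , -0.0016, -1.    ]]), 'ft_force': array([-0.5178, -0.6866, -0.2483]), 'torque': array([ 0.0168,  0.0134, -0.043 ]), 'grip_force': 0.0, 'grip_width': 1.0016644359386968} 0.0188
```

View pics/scene0.png

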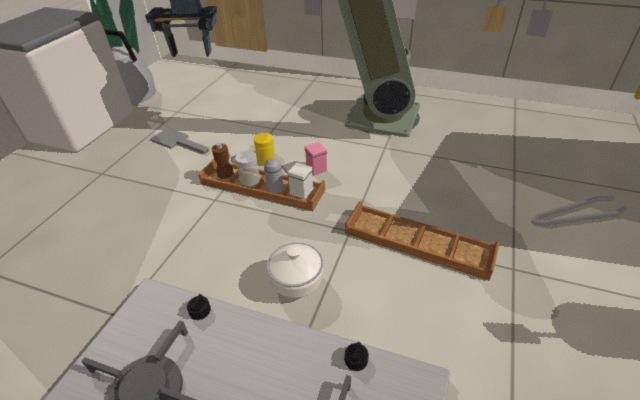

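View pics/top0.png

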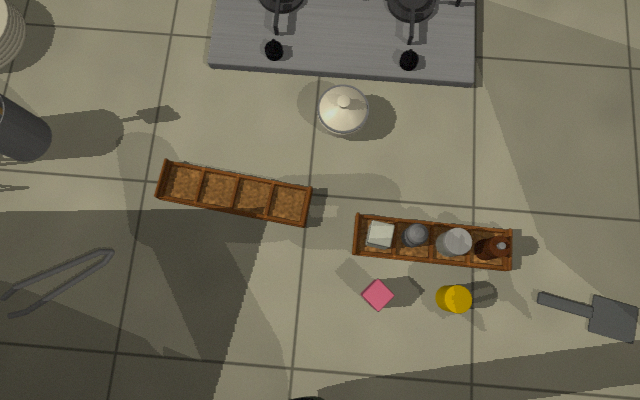

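The top view shows the full rack at (433,242), with tin (380,233), shaker (416,235), jar (455,242) and mill (495,246) from left to right. The empty rack is at (234,193). The look-alikes are the yellow jar (455,298) and the pink tin (378,295), both standing outside the rack, and the sugar bowl is at (343,108). By the description I choose the four in the rack. Next is a close crop to check that and pick rack corners.

```bash
python3 - <<'E'
import cv2,numpy as np
im=cv2.imread("pics/top0.png")
a=cv2.resize(im[150:235,145:325],None,fx=4.4,fy=4.4,interpolation=2)[:290]
b=cv2.resize(im[205:320,345:525],None,fx=4.4,fy=4.4,interpolation=2)
a=cv2.resize(im[152:232,145:325],None,fx=3.5,fy=3.5,interpolation=2)
b=cv2.resize(im[205:285,345:525],None,fx=3.5,fy=3.5,interpolation=2)
cv2.imwrite("pics/crop0.png",np.vstack([a,b]))
E
```

```text
(no output)
```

View pics/crop0.png

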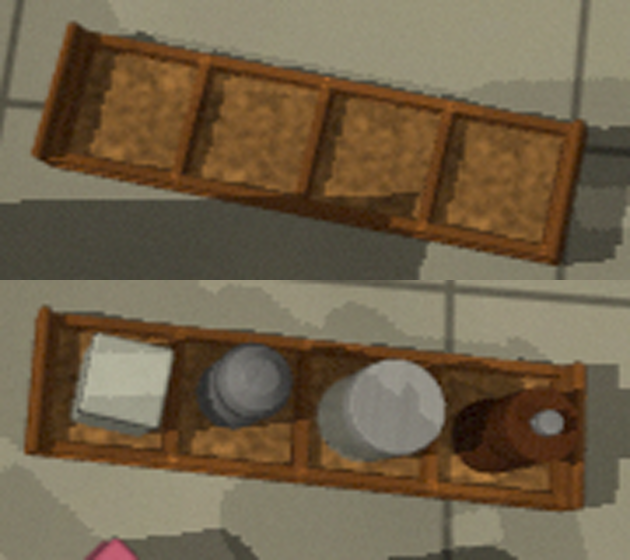

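The crop confirms the four: the white tin (square lid), the steel shaker with its dome, the jar's aluminium lid and the mill with its button, left to right. Now I'll fit the rack poses.

```bash
cat > h.py <<'E'
import numpy as np,cv2
from scipy.optimize import least_squares
def proj(c,P):
    T=np.linalg.inv(c["world_from_camera"]); p=np.atleast_2d(P)@T[:3,:3].T+T[:3,3]; q=p@c["K"].T; return q[:,:2]/q[:,2:]
def ray(c,uv,z):
    T=c["world_from_camera"]; d=T[:3,:3]@np.linalg.inv(c["K"])@[uv[0],uv[1],1]; o=T[:3,3]; return o+d*(z-o[2])/d[2]
def rackpt(p,L):
    L=np.atleast_2d(L)/1000.; a=p[2]; R=np.array([[np.cos(a),-np.sin(a)],[np.sin(a),np.cos(a)]]); return np.c_[L[:,:2]@R.T+p[:2],L[:,2]]
def fit(c,L,uv,p0): return least_squares(lambda p:(proj(c,rackpt(p,L))-uv).ravel(),p0,loss='soft_l1')
def wire(im,c,p,s=1,off=(0,0)):
    for a in [[(43,161,34),(-43,161,34),(-43,155,34),(43,155,34)],[(43,-161,34),(-43,-161,34),(-43,-155,34),(43,-155,34)],[(43,161,0),(43,-161,0),(-43,-161,0),(-43,161,0)],]+[[(35,y-35,13),(35,y+35,13),(-35,y+35,13),(-35,y-35,13)] for y in(-114,-38,38,114)]:
        q=(proj(c,rackpt(p,a))-off+.5)*s-.5; cv2.polylines(im,[np.round(q).astype(int)],True,(255,255,0),1)
E
python3 - <<'E'
from h import *
from rig import r
np.set_printoptions(precision=4,suppress=True)
c=r.get_calibration("top")
L=[(43,161,34),(-43,161,34),(43,-161,34),(-43,-161,0)]
A=np.array([(72,24),(36,157),(585,122),(560,263)])/3.5+(145,152)
B=np.array([(45,308-280),(24,452-280),(583,365-280),(583,508-280)])/3.5+(345,205)
im=cv2.imread("pics/top0.png"); s=3.5; out=[]
for uv,o,p0 in((A,(145,152),(.5,.2,-.1)),(B,(345,205),(.45,-.2,0))):
    f=fit(c,L,uv,p0); print(f.x,f.fun.reshape(-1,2))
    k=cv2.resize(im[o[1]:o[1]+80,o[0]:o[0]+180],None,fx=s,fy=s,interpolation=2); wire(k,c,f.x,s,o); out.append(k)
    print(rackpt(f.x,[(0,y,13) for y in(-114,-38,38,114)]))
cv2.imwrite("pics/fit0.png",np.vstack(out))
for n,u,z in(("jar",(397,407),.089),("shk",(252,376),.101),("mill",(547,422),.109),("tin",((92+173+158+78)/4,(335+347+433+420)/4),.085)):
    print(n,ray(c,np.array((u[0],u[1]-280))/3.5+(345,205),z))
E
```

```text
[ 0.5206  0.1994 -0.1103] [[-0.9164 -0.8238]
 [-1.7153  0.1705]
 [ 1.43   -0.5779]
 [ 1.0526  1.4799]]
[[0.5081 0.0861 0.013 ]
 [0.5165 0.1617 0.013 ]
 [0.5248 0.2372 0.013 ]
 [0.5332 0.3128 0.013 ]]
[ 0.4514 -0.2191 -0.0177] [[-1.1235 -0.3308]
 [ 1.278   0.3445]
 [ 2.171  -1.1633]
 [-5.1061  1.0776]]
[[ 0.4494 -0.3331  0.013 ]
 [ 0.4508 -0.2571  0.013 ]
 [ 0.4521 -0.1811  0.013 ]
 [ 0.4535 -0.1051  0.013 ]]
jar [ 0.4484 -0.2524  0.089 ]
shk [ 0.4572 -0.1708  0.101 ]
mill [ 0.4444 -0.3258  0.109 ]
tin [ 0.4495 -0.1048  0.085 ]
```

View pics/fit0.png

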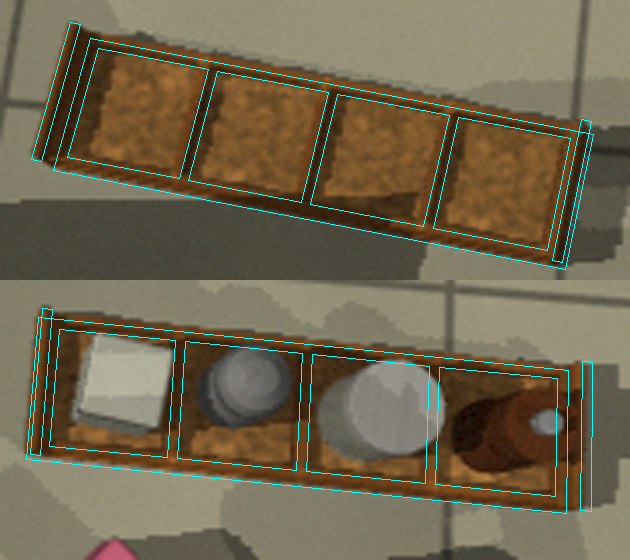

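The overlay fits both racks to about 1 px, and the container tops land within 10 mm of their bay centres, so the picture is consistent. I'll move over the full rack, turning the tool so the fingers close across it.

```bash
cat > plan.py <<'E'
import sys,numpy as np
from rig import r
# usage: plan.py x y z yang_deg n [grip]   -> rows from the measured pose
x,y,z,ya=map(float,sys.argv[1:5]); n=int(sys.argv[5])
s=r.observe(); R=s["ee_rot"]; a=np.degrees(np.arctan2(R[1,1],R[0,1]))
d=np.array([x,y,z])-s["tool_pos"]; da=(ya-a+180)%360-180
print("pos",s["tool_pos"].round(4),"yang",round(a,2),"d",d.round(4),"da",round(da,2))
for i in range(n):
    t=np.radians(a+da*i/n); Y=np.array([np.cos(t),np.sin(t),0]); Z=np.array([0,0,-1.]); X=np.cross(Y,Z)
    print([round(float(v),2) for v in(d@X/n*100,d@Y/n*100,d@Z/n*100,-da/n)])
E
python3 plan.py 0.42 -0.22 0.28 -1 8; python3 -c "
from rig import r
import numpy as np
s=r.observe();c=r.get_calibration('wrist');T=c['world_from_camera'];R=s['ee_rot'];print(R.T@(T[:3,3]-s['tool_pos']),R.T@T[:3,:3],c['K'])"
```

```text
pos [ 0.1872 -0.5432  0.2132] yang -70.99 d [0.2328 0.3232 0.0668] da 69.99
[4.07, -2.87, -0.84, -8.75]
[4.46, -2.22, -0.84, -8.75]
[4.74, -1.52, -0.84, -8.75]
[4.92, -0.78, -0.84, -8.75]
[4.98, -0.02, -0.84, -8.75]
[4.92, 0.74, -0.84, -8.75]
[4.75, 1.48, -0.84, -8.75]
[4.47, 2.18, -0.84, -8.75]
[ 7.71998792e-02 -8.66055056e-05 -1.71371797e-01] [[ 3.05714464e-04 -9.62628778e-01 -2.70824190e-01]
 [ 9.99999890e-01  3.90826846e-04 -2.60341363e-04]
 [ 3.56457452e-04 -2.70824080e-01  9.62628792e-01]] [[276.66058009   0.         319.26341769]
 [  0.         276.66058009 198.62393761]
 [  0.           0.           1.        ]]
```

Call:
{"name": "servo_tool", "arguments": {
  "series": [0, 4.07, -2.87, -0.84, -8.75, 0, 4.46, -2.22, -0.84, -8.75, 0, 4.74, -1.52, -0.84, -8.75, 0, 4.92, -0.78, -0.84, -8.75, 0, 4.98, 0, -0.84, -8.75, 0, 4.92, 0.74, -0.84, -8.75, 0, 4.75, 1.48, -0.84, -8.75, 0, 4.47, 2.18, -0.84, -8.75],
  "grip_force": 15
}}

```text
t: 1.1
tool_pos: [0.4208, -0.2191, 0.2812]
ee_rot: [[0.012, 1.0, -0.0], [1.0, -0.012, 0.0], [0.0, -0.0, -1.0]]
ft_force: [1.2, -0.5, -1.3]
grip_width: 1.003
grip_force: 0.0
```

Call:
{"name": "servo_tool", "arguments": {
  "series": [0, 0, 0, 0, 0, 0, 0, 0, 0, 0]
}}

```text
t: 1.35
tool_pos: [0.4198, -0.2207, 0.2807]
ee_rot: [[0.018, 1.0, -0.001], [1.0, -0.018, -0.0], [-0.0, -0.001, -1.0]]
ft_force: [-0.3, 0.1, 0.1]
grip_width: 1.001
grip_force: 0.0
```

```bash
python3 - <<'E'
from rig import r
import cv2,pickle
c=r.get_calibration("wrist"); im=r.capture("wrist"); cv2.imwrite("pics/w1.png",im); pickle.dump(c,open("w1.pkl","wb"))
E
python3 plan.py 0.42 -0.22 0.28 -1 1
```

```text
pos [ 0.4195 -0.2211  0.2807] yang -1.07 d [ 0.0005  0.0011 -0.0007] da 0.07
[0.11, 0.05, 0.07, -0.07]
```

View pics/w1.png

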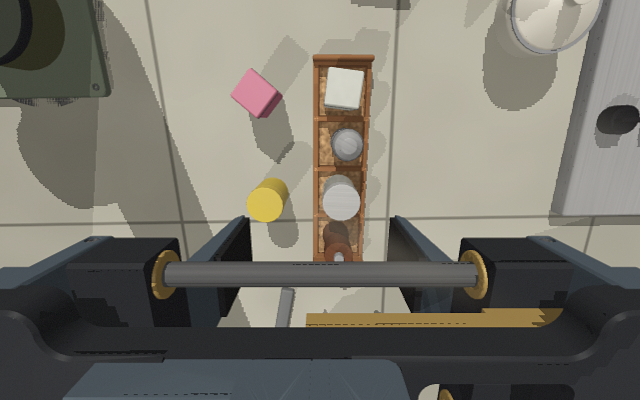

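The wrist view shows the tin at (345,88), shaker (347,145), jar (341,198) and mill (338,257), with the look-alikes outside the rack. I'll zoom in to measure.

```bash
python3 - <<'E'
import cv2,numpy as np
im=cv2.imread("pics/w1.png")
z=lambda y:cv2.resize(im[y:y+110,305:385],None,fx=5,fy=5,interpolation=2)
cv2.imwrite("pics/w1c.png",np.hstack([z(50),z(160)]))
E
```

```text
(no output)
```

View pics/w1c.png

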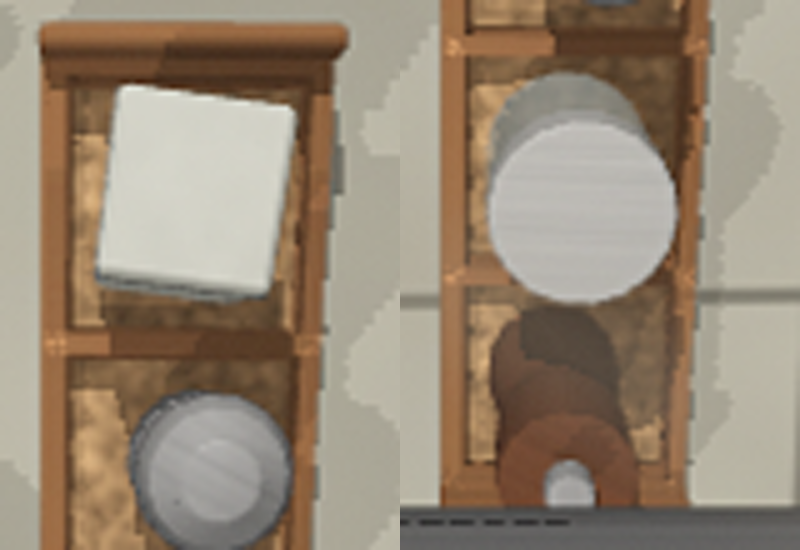

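```bash
python3 - <<'E'
from h import *; import pickle
np.set_printoptions(precision=4,suppress=True)
c=pickle.load(open("w1.pkl","rb"))
f=lambda u,v,o,z:ray(c,((u+.5)/5-.5+305,(v+.5)/5-.5+o),z)
t=np.array([f(*p,50,.085) for p in((118,87),(294,104),(269,291),(97,271))]); print("tin",t.mean(0),[np.linalg.norm(t[i]-t[i-1]) for i in range(4)],[np.degrees(np.arctan2(*(b-a)[1::-1])) for a,b in((t[0],t[1]),(t[3],t[2]))],)
e=f(131,470,50,.081)-f(292,470,50,.081); print("shaker",f(211,470,50,.081),e,f(218,480,50,.101))
e=f(88,212,160,.089)-f(277,212,160,.089); print("jar",f(182,212,160,.089),e)
e=f(98,480,160,.097)-f(239,480,160,.097); print("mill",f(168,483,160,.097),e,f(170,487,160,.109))
p=fit(c,[(43,161,34),(-43,161,34),(43,-161,34)],np.array([((347)/5+305,(30)/5+50),((40)/5+305,30/5+50),((688-400)/5+305,(505)/5+160)]),(.45,-.22,0)); print(p.x,p.fun)
E
```

```text
tin [ 0.4521 -0.1047  0.085 ] [np.float64(0.04266575098959584), np.float64(0.04310928030801057), np.float64(0.043583556478133986), np.float64(0.04367702659167456)] [np.float64(-6.05921102124099), np.float64(-7.278237824111644)]
shaker [ 0.4572 -0.1734  0.081 ] [-0.0425  0.0007  0.    ] [ 0.4571 -0.1743  0.101 ]
jar [ 0.4493 -0.2512  0.089 ] [-0.0517  0.0009  0.    ]
mill [ 0.4451 -0.3288  0.097 ] [-0.0399  0.0007  0.    ] [ 0.4448 -0.3237  0.109 ]
[ 0.4519 -0.2194 -0.0264] [ 0.5371 -0.0613 -0.812  -0.6686  0.1957  5.5272]
```

```bash
python3 plan.py 0.452 -0.105 0.13 -6.7 4
```

```text
pos [ 0.4195 -0.2211  0.2807] yang -1.07 d [ 0.0325  0.1161 -0.1507] da -5.63
[2.92, 0.76, 3.77, 1.41]
[2.94, 0.69, 3.77, 1.41]
[2.95, 0.61, 3.77, 1.41]
[2.97, 0.54, 3.77, 1.41]
```

Call:
{"name": "servo_tool", "arguments": {
  "series": [0, 2.92, 0.76, 3.77, 1.41, 0, 2.94, 0.69, 3.77, 1.41, 0, 2.95, 0.61, 3.77, 1.41, 0, 2.97, 0.54, 3.77, 1.41, 0, 0, 0, 0, 0, 0, 0, 0, 3, 0, 0, 0, 0, 3, 0, 0, 0, 0, 3, 0]
}}

```text
t: 2.4
tool_pos: [0.4536, -0.1066, 0.041]
ee_rot: [[0.117, 0.993, 0.003], [0.993, -0.117, -0.002], [-0.001, 0.003, -1.0]]
ft_force: [-0.4, 0.4, 0.3]
grip_width: 0.999
grip_force: 0.0
```

Call:
{"name": "servo_tool", "arguments": {
  "series": [0, 0, 0, 0, 0, 200, 0, 0, 0, 0, 200, 0, 0, 0, 0, 200, 0, 0, 0, 0, 200, 0, 0, 0, 0, 200, 0, 0, 0, 0]
}}

```text
t: 3.15
tool_pos: [0.4525, -0.1043, 0.0405]
ee_rot: [[0.115, 0.993, 0.0], [0.993, -0.115, -0.0], [-0.0, 0.0, -1.0]]
ft_force: [-0.2, 0.5, 1.6]
grip_width: 0.497
grip_force: 14.8
```

Opening 45 mm means the tin is held. Lift, carry and look at the empty rack.

Call:
{"name": "servo_tool", "arguments": {
  "series": [200, 0, 0, -1, 0, 200, 0, 0, -3, 0, 200, 0, 0, -4, 0, 200, 0, 0, -4, 0, 200, 0, 0, -4, 0]
}}

```text
t: 3.78
tool_pos: [0.4522, -0.1042, 0.202]
ee_rot: [[0.115, 0.993, 0.0], [0.993, -0.115, -0.0], [-0.0, 0.0, -1.0]]
ft_force: [0.8, 0.3, -1.6]
grip_width: 0.493
grip_force: 14.8
```

```bash
python3 plan.py 0.506 0.086 0.2 -6.3 8
```

```text
pos [ 0.4522 -0.1042  0.202 ] yang -6.62 d [ 0.0538  0.1902 -0.002 ] da 0.32
[2.44, 0.39, 0.03, -0.04]
[2.44, 0.4, 0.03, -0.04]
[2.44, 0.4, 0.03, -0.04]
[2.44, 0.4, 0.03, -0.04]
[2.44, 0.4, 0.03, -0.04]
[2.44, 0.4, 0.03, -0.04]
[2.44, 0.4, 0.03, -0.04]
[2.44, 0.41, 0.03, -0.04]
```

Call:
{"name": "servo_tool", "arguments": {
  "series": [200, 1.2, 0.2, 0, 0, 200, 2.5, 0.4, 0, 0, 200, 3.2, 0.5, 0, 0, 200, 3.7, 0.6, 0, 0, 200, 3.7, 0.6, 0, 0, 200, 3.2, 0.5, 0, 0, 200, 2.0, 0.4, 0, 0, 200, 0, 0, 0, 0]
}}

```text
t: 4.78
tool_pos: [0.5066, 0.0866, 0.1993]
ee_rot: [[0.113, 0.994, -0.002], [0.994, -0.113, -0.001], [-0.001, -0.002, -1.0]]
ft_force: [-0.2, -0.4, -2.8]
grip_width: 0.498
grip_force: 14.8
```

```bash
python3 plan.py 0.508 0.086 0.13 -6.3 1;python3 - <<'E'
from rig import r
from h import *
import pickle
c=r.get_calibration("wrist"); im=r.capture("wrist"); cv2.imwrite("pics/w2.png",im); pickle.dump(c,open("w2.pkl","wb"))
wire(im,c,(.5206,.1994,-.1103)); im=cv2.resize(im[0:290,150:540],None,fx=2,fy=2); cv2.imwrite("pics/w2c.png",im)
E
```

```text
pos [0.5066 0.0866 0.1993] yang -6.51 d [ 0.0014 -0.0006 -0.0693] da 0.21
[-0.04, 0.15, 6.93, -0.21]
```

View pics/w2c.png

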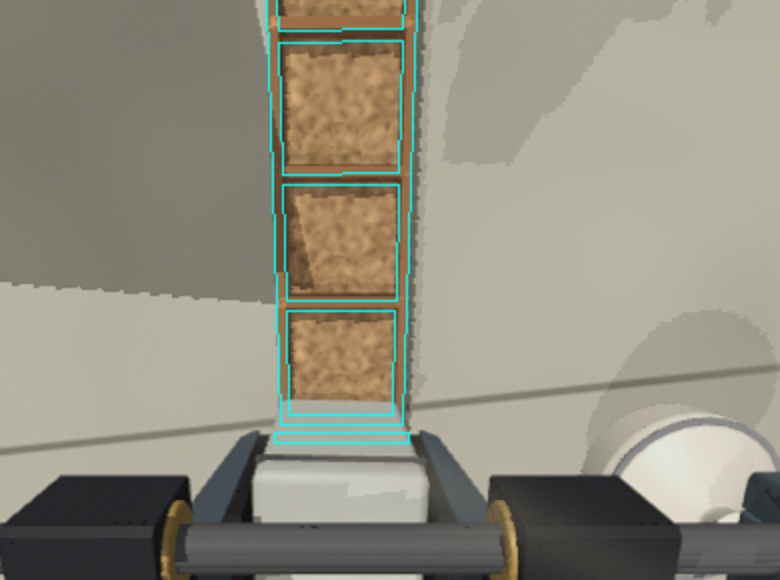

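The wireframe matches the empty rack's bays to about 2 mm, and the tin hangs square. Lower it.

Call:
{"name": "servo_tool", "arguments": {
  "series": [200, 0, 0.15, 3.5, 0, 200, 0, 0, 4, 0, 200, 0, 0, 4, 0, 200, 0, 0, 2.5, 0, 200, 0, 0, 1.1, 0, 200, 0, 0, 0.4, 0, 200, 0, 0, 0.3, 0, 200, 0, 0, 0, 0]
}}

```text
t: 5.82
tool_pos: [0.5088, 0.0855, 0.043]
ee_rot: [[0.115, 0.993, 0.001], [0.993, -0.115, 0.0], [0.0, 0.001, -1.0]]
ft_force: [0.1, 0.5, -1.9]
grip_width: 0.497
grip_force: 14.8
```

Call:
{"name": "servo_tool", "arguments": {
  "series": [200, 0, 0, 0.1, 0, 200, 0, 0, 0.1, 0, 200, 0, 0, 0.05, 0, 200, 0, 0, 0, 0]
}}

```text
t: 6.32
tool_pos: [0.5085, 0.0856, 0.0405]
ee_rot: [[0.115, 0.993, 0.001], [0.993, -0.115, 0.0], [0.0, 0.001, -1.0]]
ft_force: [-2.3, 0.6, 5.0]
grip_width: 0.497
grip_force: 14.8
```

Call:
{"name": "servo_tool", "arguments": {
  "series": [0, 0, 0, 0, 0, 0, 0, 0, 0, 0, 0, 0, 0, 0, 0, 0, 0, 0, 0, 0, 0, 0, 0, -3, 0, 0, 0, 0, -5, 0, 0, 0, 0, -5, 0, 0, 0, 0, 0, 0]
}}

```text
t: 7.32
tool_pos: [0.5111, 0.0859, 0.1739]
ee_rot: [[0.115, 0.993, 0.009], [0.993, -0.115, 0.001], [0.002, 0.009, -1.0]]
ft_force: [0.4, 0.1, -0.8]
grip_width: 1.0
grip_force: 0.0
```

```bash
python3 plan.py 0.4572 -0.1735 0.17 -1.5 6
```

```text
pos [0.5111 0.0859 0.1739] yang -6.63 d [-0.0539 -0.2594 -0.0039] da 5.13
[-4.4, -0.39, 0.06, -0.86]
[-4.39, -0.46, 0.06, -0.86]
[-4.38, -0.52, 0.06, -0.86]
[-4.38, -0.59, 0.06, -0.86]
[-4.37, -0.65, 0.06, -0.86]
[-4.36, -0.72, 0.06, -0.86]
```

Call:
{"name": "servo_tool", "arguments": {
  "series": [0, -4.4, -0.36, 0, -0.86, 0, -4.39, -0.42, 0, -0.86, 0, -4.38, -0.48, 0, -0.86, 0, -4.38, -0.55, 0, -0.86, 0, -4.37, -0.61, 0, -0.86, 0, -4.36, -0.68, 0, -0.86, 0, 0, 0, 0, 0, 0, 0, 0, 0, 0]
}}

```text
t: 8.32
tool_pos: [0.4564, -0.1736, 0.169]
ee_rot: [[0.026, 1.0, -0.002], [1.0, -0.026, 0.001], [0.001, -0.002, -1.0]]
ft_force: [-0.8, 0.2, -0.3]
grip_width: 1.0
grip_force: 0.0
```

```bash
python3 plan.py 0.4572 -0.1737 0.045 -1.5 1
```

```text
pos [ 0.4564 -0.1736  0.169 ] yang -1.51 d [ 8.00e-04 -1.00e-04 -1.24e-01] da 0.01
[-0.01, 0.08, 12.4, -0.01]
```

Call:
{"name": "servo_tool", "arguments": {
  "series": [0, 0, 0.08, 4, 0, 0, 0, 0, 4, 0, 0, 0, 0, 3.2, 0, 0, 0, 0, 1.5, 0, 0, 0, 0, 0, 0, 0, 0, 0, 0, 0]
}}

```text
t: 9.07
tool_pos: [0.4584, -0.1736, 0.0434]
ee_rot: [[0.024, 1.0, 0.001], [1.0, -0.024, -0.0], [-0.0, 0.001, -1.0]]
ft_force: [-0.2, 0.5, -0.1]
grip_width: 1.004
grip_force: 0.0
```

Call:
{"name": "servo_tool", "arguments": {
  "series": [220, 0, 0, 0, 0, 220, 0, 0, 0, 0, 220, 0, 0, 0, 0, 220, 0, 0, 0, 0, 220, 0, 0, 0, 0, 220, 0, 0, 0, 0]
}}

```text
t: 9.82
tool_pos: [0.4576, -0.1742, 0.0428]
ee_rot: [[0.026, 1.0, -0.0], [1.0, -0.026, -0.0], [-0.0, -0.0, -1.0]]
ft_force: [-0.4, -0.4, 0.6]
grip_width: 0.454
grip_force: 15.0
```

Call:
{"name": "servo_tool", "arguments": {
  "series": [220, 0, 0, -1, 0, 220, 0, 0, -3, 0, 220, 0, 0, -4, 0, 220, 0, 0, -3.5, 0, 220, 0, 0, -1.5, 0, 220, 0, 0, 0, 0]
}}

```text
t: 10.58
tool_pos: [0.4579, -0.1743, 0.1734]
ee_rot: [[0.026, 1.0, 0.001], [1.0, -0.026, -0.001], [-0.001, 0.001, -1.0]]
ft_force: [0.5, 0.2, -1.7]
grip_width: 0.458
grip_force: 15.0
```

```bash
python3 plan.py 0.5165 0.1617 0.172 -6.3 8
```

```text
pos [ 0.4579 -0.1743  0.1734] yang -1.47 d [ 0.0586  0.336  -0.0014] da -4.83
[4.22, 0.62, 0.02, 0.6]
[4.22, 0.58, 0.02, 0.6]
[4.23, 0.53, 0.02, 0.6]
[4.23, 0.49, 0.02, 0.6]
[4.24, 0.45, 0.02, 0.6]
[4.24, 0.4, 0.02, 0.6]
[4.25, 0.36, 0.02, 0.6]
[4.25, 0.31, 0.02, 0.6]
```

Call:
{"name": "servo_tool", "arguments": {
  "series": [220, 2.0, 0.6, 0, 0.6, 220, 4.0, 0.58, 0, 0.6, 220, 5.0, 0.53, 0, 0.6, 220, 5.3, 0.49, 0, 0.6, 220, 5.3, 0.45, 0, 0.6, 220, 5.0, 0.4, 0, 0.6, 220, 4.3, 0.36, 0, 0.6, 220, 3.0, 0.31, 0, 0.6]
}}

```text
t: 11.58
tool_pos: [0.5153, 0.1636, 0.1706]
ee_rot: [[0.108, 0.994, -0.004], [0.994, -0.108, -0.001], [-0.002, -0.004, -1.0]]
ft_force: [0.9, -0.2, -1.4]
grip_width: 0.456
grip_force: 15.0
```

Call:
{"name": "servo_tool", "arguments": {
  "series": [220, 0, 0, 0, 0, 220, 0, 0, 0, 0]
}}

```text
t: 11.82
tool_pos: [0.5154, 0.1612, 0.1714]
ee_rot: [[0.109, 0.994, -0.003], [0.994, -0.109, -0.002], [-0.002, -0.003, -1.0]]
ft_force: [-0.4, -0.5, -2.5]
grip_width: 0.456
grip_force: 15.0
```

```bash
python3 plan.py 0.5165 0.1617 0.043 -6.3 1
```

```text
pos [0.5154 0.1612 0.1714] yang -6.26 d [ 0.0011  0.0005 -0.1284] da -0.04
[0.06, 0.1, 12.84, 0.04]
```

Call:
{"name": "servo_tool", "arguments": {
  "series": [220, 0.05, 0.1, 3, 0, 220, 0, 0, 4, 0, 220, 0, 0, 3.3, 0, 220, 0, 0, 1.6, 0, 220, 0, 0, 0.5, 0, 220, 0, 0, 0.2, 0, 220, 0, 0, 0.1, 0, 220, 0, 0, 0, 0]
}}

```text
t: 12.82
tool_pos: [0.5179, 0.1624, 0.0465]
ee_rot: [[0.109, 0.994, 0.001], [0.994, -0.109, 0.0], [0.0, 0.001, -1.0]]
ft_force: [-0.8, 0.5, -1.8]
grip_width: 0.458
grip_force: 15.0
```

Call:
{"name": "servo_tool", "arguments": {
  "series": [220, 0, 0, 0.1, 0, 220, 0, 0, 0.1, 0, 220, 0, 0, 0.1, 0, 220, 0, 0, 0, 0]
}}

```text
t: 13.32
tool_pos: [0.5175, 0.1623, 0.0429]
ee_rot: [[0.109, 0.994, 0.0], [0.994, -0.109, -0.0], [-0.0, 0.0, -1.0]]
ft_force: [0.1, -1.2, 0.2]
grip_width: 0.457
grip_force: 15.0
```

Call:
{"name": "servo_tool", "arguments": {
  "series": [220, 0, 0, 0.05, 0, 0, 0, 0, 0, 0, 0, 0, 0, 0, 0, 0, 0, 0, 0, 0, 0, 0, 0, 0, 0, 0, 0, 0, -3, 0, 0, 0, 0, -5, 0, 0, 0, 0, -5, 0]
}}

```text
t: 14.32
tool_pos: [0.5172, 0.1622, 0.1735]
ee_rot: [[0.109, 0.994, -0.001], [0.994, -0.109, -0.0], [-0.0, -0.001, -1.0]]
ft_force: [0.7, -0.6, 0.4]
grip_width: 1.002
grip_force: 0.0
```

Call:
{"name": "servo_tool", "arguments": {
  "series": [0, 0, 0, 0, 0, 0, 0, 0, 0, 0]
}}

```text
t: 14.58
tool_pos: [0.5168, 0.1621, 0.1717]
ee_rot: [[0.109, 0.994, -0.001], [0.994, -0.109, -0.0], [-0.001, -0.001, -1.0]]
ft_force: [-0.6, -0.3, -0.8]
grip_width: 0.998
grip_force: 0.0
```

```bash
python3 plan.py 0.4493 -0.2512 0.17 -1.5 7
```

```text
pos [0.5168 0.1621 0.1717] yang -6.27 d [-0.0675 -0.4133 -0.0017] da 4.77
[-5.97, -0.31, 0.02, -0.68]
[-5.97, -0.38, 0.02, -0.68]
[-5.96, -0.46, 0.02, -0.68]
[-5.96, -0.53, 0.02, -0.68]
[-5.95, -0.6, 0.02, -0.68]
[-5.94, -0.67, 0.02, -0.68]
[-5.94, -0.74, 0.02, -0.68]
```

Call:
{"name": "servo_tool", "arguments": {
  "series": [0, -5.97, -0.31, 0, -0.68, 0, -5.97, -0.38, 0, -0.68, 0, -5.96, -0.46, 0, -0.68, 0, -5.96, -0.53, 0, -0.68, 0, -5.95, -0.6, 0, -0.68, 0, -5.94, -0.67, 0, -0.68, 0, -5.94, -0.74, 0, -0.68, 0, 0, 0, 0, 0]
}}

```text
t: 15.58
tool_pos: [0.4482, -0.2539, 0.1702]
ee_rot: [[0.032, 0.999, -0.003], [0.999, -0.032, 0.001], [0.001, -0.003, -1.0]]
ft_force: [0.1, 0.5, 0.0]
grip_width: 0.998
grip_force: 0.0
```

Call:
{"name": "servo_tool", "arguments": {
  "series": [0, 0, 0, 0, 0, 0, 0, 0, 0, 0]
}}

```text
t: 15.82
tool_pos: [0.4498, -0.2494, 0.1716]
ee_rot: [[0.025, 1.0, -0.001], [1.0, -0.025, 0.001], [0.001, -0.001, -1.0]]
ft_force: [0.2, -0.3, -1.1]
grip_width: 1.003
grip_force: 0.0
```

```bash
python3 plan.py 0.4493 -0.2512 0.043 -1.5 1
```

```text
pos [ 0.4498 -0.2494  0.1716] yang -1.41 d [-0.0005 -0.0018 -0.1286] da -0.09
[-0.19, -0.04, 12.86, 0.09]
```

Call:
{"name": "servo_tool", "arguments": {
  "series": [45, -0.15, -0.04, 4, 0, 45, 0, 0, 4, 0, 45, 0, 0, 3.2, 0, 45, 0, 0, 1.5, 0, 45, 0, 0, 0.2, 0, 45, 0, 0, 0, 0]
}}

```text
t: 16.58
tool_pos: [0.4503, -0.2525, 0.0443]
ee_rot: [[0.026, 1.0, 0.002], [1.0, -0.026, -0.001], [-0.001, 0.002, -1.0]]
ft_force: [0.2, -0.8, -0.0]
grip_width: 0.822
grip_force: 0.0
```

Call:
{"name": "servo_tool", "arguments": {
  "series": [200, 0, 0, 0, 0, 200, 0, 0, 0, 0, 200, 0, 0, 0, 0, 200, 0, 0, 0, 0, 200, 0, 0, 0, 0],
  "grip_force": 20
}}

```text
t: 17.2
tool_pos: [0.4494, -0.2526, 0.0439]
ee_rot: [[0.026, 1.0, 0.0], [1.0, -0.026, -0.0], [-0.0, 0.0, -1.0]]
ft_force: [-2.7, -0.4, 5.8]
grip_width: 0.574
grip_force: 20.0
```

Call:
{"name": "servo_tool", "arguments": {
  "series": [200, 0, 0, -1, 0, 200, 0, 0, -3, 0, 200, 0, 0, -4, 0, 200, 0, 0, -3.5, 0, 200, 0, 0, -1.5, 0, 200, 0, 0, 0, 0]
}}

```text
t: 17.95
tool_pos: [0.4496, -0.2524, 0.1736]
ee_rot: [[0.026, 1.0, 0.001], [1.0, -0.026, -0.001], [-0.001, 0.001, -1.0]]
ft_force: [-0.5, -0.2, -3.2]
grip_width: 0.573
grip_force: 20.0
```

```bash
python3 plan.py 0.5248 0.2372 0.172 -6.3 10
```

```text
pos [ 0.4496 -0.2524  0.1736] yang -1.51 d [ 0.0752  0.4896 -0.0016] da -4.79
[4.91, 0.62, 0.02, 0.48]
[4.92, 0.58, 0.02, 0.48]
[4.92, 0.54, 0.02, 0.48]
[4.93, 0.5, 0.02, 0.48]
[4.93, 0.46, 0.02, 0.48]
[4.94, 0.42, 0.02, 0.48]
[4.94, 0.38, 0.02, 0.48]
[4.94, 0.33, 0.02, 0.48]
[4.94, 0.29, 0.02, 0.48]
[4.95, 0.25, 0.02, 0.48]
```

Call:
{"name": "servo_tool", "arguments": {
  "series": [200, 2, 0.62, 0, 0.48, 200, 4, 0.58, 0, 0.48, 200, 5.3, 0.54, 0, 0.48, 200, 6, 0.5, 0, 0.48, 200, 6, 0.46, 0, 0.48, 200, 6, 0.42, 0, 0.48, 200, 6, 0.38, 0, 0.48, 200, 5.5, 0.33, 0, 0.48]
}}

```text
t: 18.95
tool_pos: [0.5108, 0.1547, 0.1711]
ee_rot: [[0.093, 0.996, -0.004], [0.996, -0.093, -0.001], [-0.002, -0.004, -1.0]]
ft_force: [0.6, -0.2, -2.4]
grip_width: 0.574
grip_force: 20.0
```

Call:
{"name": "servo_tool", "arguments": {
  "series": [200, 5, 0.29, 0, 0.48, 200, 3.5, 0.25, 0, 0.48, 200, 0, 0, 0, 0, 200, 0, 0, 0, 0, 200, 0, 0, 0, 0]
}}

```text
t: 19.58
tool_pos: [0.525, 0.2358, 0.1726]
ee_rot: [[0.111, 0.994, -0.001], [0.994, -0.111, -0.001], [-0.001, -0.001, -1.0]]
ft_force: [0.8, -0.0, -2.2]
grip_width: 0.57
grip_force: 20.0
```

```bash
python3 plan.py 0.5248 0.2372 0.044 -6.3 1
```

```text
pos [0.525  0.2358 0.1726] yang -6.37 d [-0.0002  0.0014 -0.1286] da 0.07
[0.14, -0.04, 12.86, -0.07]
```

Call:
{"name": "servo_tool", "arguments": {
  "series": [200, 0.1, -0.1, 3, 0, 200, 0, 0, 4, 0, 200, 0, 0, 3.3, 0, 200, 0, 0, 1.6, 0, 200, 0, 0, 0.5, 0, 200, 0, 0, 0.2, 0, 200, 0, 0, 0.1, 0, 200, 0, 0, 0, 0]
}}

```text
t: 20.58
tool_pos: [0.525, 0.2382, 0.0471]
ee_rot: [[0.11, 0.994, 0.001], [0.994, -0.11, 0.0], [0.001, 0.001, -1.0]]
ft_force: [-0.4, 0.7, -3.1]
grip_width: 0.571
grip_force: 20.0
```

Call:
{"name": "servo_tool", "arguments": {
  "series": [200, 0, 0, 0.05, 0, 200, 0, 0, 0.05, 0, 200, 0, 0, 0.05, 0, 200, 0, 0, 0, 0]
}}

```text
t: 21.08
tool_pos: [0.5246, 0.238, 0.0447]
ee_rot: [[0.11, 0.994, -0.0], [0.994, -0.11, -0.0], [-0.0, -0.0, -1.0]]
ft_force: [-0.5, -0.6, -3.0]
grip_width: 0.574
grip_force: 20.0
```

Call:
{"name": "servo_tool", "arguments": {
  "series": [200, 0, 0, 0.08, 0, 200, 0, 0, 0.04, 0, 200, 0, 0, 0, 0]
}}

```text
t: 21.45
tool_pos: [0.5247, 0.2382, 0.044]
ee_rot: [[0.11, 0.994, 0.0], [0.994, -0.11, 0.0], [0.0, 0.0, -1.0]]
ft_force: [-0.6, 0.3, 0.5]
grip_width: 0.573
grip_force: 20.0
```

Call:
{"name": "servo_tool", "arguments": {
  "series": [0, 0, 0, 0, 0, 0, 0, 0, 0, 0, 0, 0, 0, 0, 0, 0, 0, 0, 0, 0, 0, 0, 0, -3, 0, 0, 0, 0, -5, 0, 0, 0, 0, -5, 0, 0, 0, 0, -1.5, 0]
}}

```text
t: 22.45
tool_pos: [0.5262, 0.2387, 0.1922]
ee_rot: [[0.11, 0.994, 0.006], [0.994, -0.11, 0.002], [0.003, 0.006, -1.0]]
ft_force: [-0.7, 0.4, -0.4]
grip_width: 1.003
grip_force: 0.0
```

Call:
{"name": "servo_tool", "arguments": {
  "series": [0, 0, 0, 0, 0, 0, 0, 0, 0, 0]
}}

```text
t: 22.7
tool_pos: [0.5235, 0.2376, 0.1866]
ee_rot: [[0.11, 0.994, -0.003], [0.994, -0.11, -0.002], [-0.002, -0.003, -1.0]]
ft_force: [-0.6, 0.0, -1.2]
grip_width: 1.0
grip_force: 0.0
```

```bash
python3 plan.py 0.445 -0.24 0.20 -1.5 8
```

```text
pos [0.5235 0.2376 0.1866] yang -6.31 d [-0.0785 -0.4776  0.0134] da 4.81
[-6.04, -0.32, -0.17, -0.6]
[-6.04, -0.38, -0.17, -0.6]
[-6.03, -0.45, -0.17, -0.6]
[-6.03, -0.51, -0.17, -0.6]
[-6.02, -0.57, -0.17, -0.6]
[-6.02, -0.64, -0.17, -0.6]
[-6.01, -0.7, -0.17, -0.6]
[-6.0, -0.76, -0.17, -0.6]
```

Move near the mill, then look again, since its button was clipped in the earlier view.

Call:
{"name": "servo_tool", "arguments": {
  "series": [0, -6.04, -0.32, -0.17, -0.6, 0, -6.04, -0.38, -0.17, -0.6, 0, -6.03, -0.45, -0.17, -0.6, 0, -6.03, -0.51, -0.17, -0.6, 0, -6.02, -0.57, -0.17, -0.6, 0, -6.02, -0.64, -0.17, -0.6, 0, -6.01, -0.7, -0.17, -0.6, 0, -6.0, -0.76, -0.17, -0.6]
}}

```text
t: 23.7
tool_pos: [0.4447, -0.241, 0.2005]
ee_rot: [[0.026, 1.0, -0.003], [1.0, -0.026, 0.002], [0.002, -0.003, -1.0]]
ft_force: [1.3, 0.2, 1.1]
grip_width: 0.999
grip_force: 0.0
```

Call:
{"name": "servo_tool", "arguments": {
  "series": [0, 0, 0, 0, 0, 0, 0, 0, 0, 0, 0, 0, 0, 0, 0]
}}

```text
t: 24.08
tool_pos: [0.446, -0.238, 0.2015]
ee_rot: [[0.025, 1.0, -0.001], [1.0, -0.025, 0.001], [0.001, -0.001, -1.0]]
ft_force: [-0.2, 0.6, -0.3]
grip_width: 0.997
grip_force: 0.0
```

```bash
python3 - <<'E'
from rig import r
from h import *
c=r.get_calibration("wrist"); w=r.capture("wrist")
ct=r.get_calibration("top"); t=r.capture("top")
# predicted mill head circle and button on both
cv2.imwrite("pics/t3.png",t); cv2.imwrite("pics/w3.png",w)
def ov(im,c):
    a=np.linspace(0,6.28,40)
    for rr,z,col in((.0205,.097,(0,255,0)),(.004,.109,(0,255,255)),(.022,.013,(255,0,0))):
        q=proj(c,np.c_[.4451+rr*np.cos(a),-.3265+rr*np.sin(a),0*a+z]); yield q,col
def z(im,c,o,sz,s):
    k=cv2.resize(im[o[1]:o[1]+sz[1],o[0]:o[0]+sz[0]],None,fx=s,fy=s,interpolation=2)
    for q,col in ov(im,c): cv2.polylines(k,[np.round((q-o+.5)*s-.5).astype(int)],True,col,1)
    return k
o=proj(ct,[(.445,-.3265,.09)])[0].astype(int)-(30,30)
a=z(t,ct,o,(60,60),6.5)
o=proj(c,[(.445,-.3265,.09)])[0].astype(int); print(o); o=np.clip(o-(40,40),0,None)
b=z(w,c,o,(80,80),390/80); b=cv2.copyMakeBorder(b,0,max(0,390-b.shape[0]),0,0,0)[:390]
cv2.imwrite("pics/c3.png",np.hstack([a,b]))
o=(145,140); k=cv2.resize(t[140:235,145:325],None,fx=3.5,fy=3.5,interpolation=2); wire(k,ct,(.5206,.1994,-.1103),3.5,o); cv2.imwrite("pics/t3c.png",k)
print(r.observe()["tool_pos"])
E
```

```text
[319 270]
[ 0.44625829 -0.23813681  0.20199465]
```

View pics/c3.png

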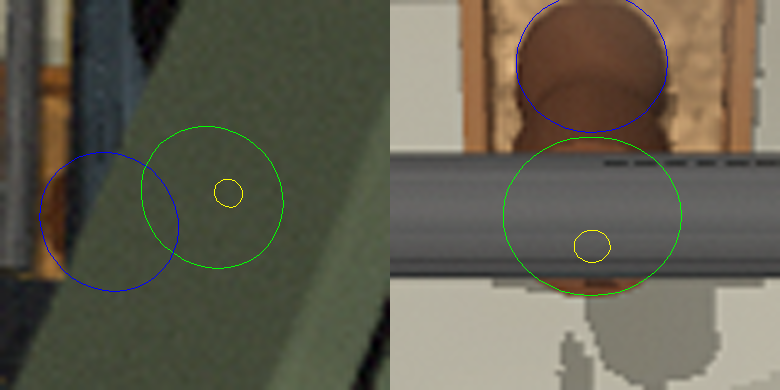

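View pics/t3c.png

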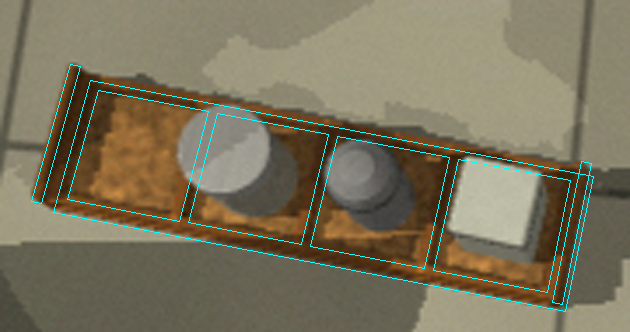

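In the wrist view the predicted foot circle of the mill coincides with its foot. The top view shows tin, shaker and jar upright in their bays, with the left bay free. Now grasp the mill.

```bash
python3 plan.py 0.445 -0.327 0.18 -1.5 3
```

```text
pos [ 0.4463 -0.2381  0.202 ] yang -1.38 d [-0.0013 -0.0889 -0.022 ] da -0.12
[-2.96, 0.03, 0.73, 0.04]
[-2.96, 0.03, 0.73, 0.04]
[-2.96, 0.03, 0.73, 0.04]
```

Call:
{"name": "servo_tool", "arguments": {
  "series": [30, -2.96, 0.03, 0.73, 0, 30, -2.96, 0.03, 0.73, 0, 30, -2.96, 0.03, 0.73, 0, 30, 0, 0, 0, 0, 30, 0, 0, 4, 0, 30, 0, 0, 4, 0, 30, 0, 0, 2.5, 0, 30, 0, 0, 1, 0]
}}

```text
t: 25.18
tool_pos: [0.4443, -0.3264, 0.0644]
ee_rot: [[0.025, 1.0, -0.002], [1.0, -0.025, 0.002], [0.002, -0.002, -1.0]]
ft_force: [0.4, -0.1, 1.3]
grip_width: 0.882
grip_force: 0.0
```

Call:
{"name": "servo_tool", "arguments": {
  "series": [30, 0, 0, 0, 0, 30, 0, 0, 0, 0]
}}

```text
t: 25.42
tool_pos: [0.4455, -0.3285, 0.0667]
ee_rot: [[0.026, 1.0, 0.002], [1.0, -0.026, -0.002], [-0.001, 0.002, -1.0]]
ft_force: [-0.4, -0.6, -0.7]
grip_width: 0.881
grip_force: 0.0
```

Call:
{"name": "servo_tool", "arguments": {
  "series": [220, 0, 0, 0, 0, 220, 0, 0, 0, 0, 220, 0, 0, 0, 0, 220, 0, 0, 0, 0, 220, 0, 0, 0, 0, 220, 0, 0, 0, 0]
}}

```text
t: 26.18
tool_pos: [0.4445, -0.3283, 0.0654]
ee_rot: [[0.026, 1.0, -0.0], [1.0, -0.026, -0.0], [-0.0, -0.0, -1.0]]
ft_force: [-0.8, -0.0, 0.8]
grip_width: 0.444
grip_force: 20.0
```

Call:
{"name": "servo_tool", "arguments": {
  "series": [220, 0, 0, -1, 0, 220, 0, 0, -3, 0, 220, 0, 0, -4, 0, 220, 0, 0, -3.5, 0, 220, 0, 0, -1, 0, 220, 0, 0, 0, 0]
}}

```text
t: 26.92
tool_pos: [0.4445, -0.3282, 0.1902]
ee_rot: [[0.026, 1.0, 0.0], [1.0, -0.026, -0.0], [-0.0, 0.0, -1.0]]
ft_force: [0.5, -0.7, -2.4]
grip_width: 0.438
grip_force: 20.0
```

```bash
python3 plan.py 0.5332 0.3128 0.19 -6.3 13
```

```text
pos [ 0.4445 -0.3282  0.1902] yang -1.51 d [ 8.87e-02  6.41e-01 -2.00e-04] da -4.79
[4.95, 0.55, 0.0, 0.37]
[4.95, 0.52, 0.0, 0.37]
[4.95, 0.49, 0.0, 0.37]
[4.96, 0.46, 0.0, 0.37]
[4.96, 0.43, 0.0, 0.37]
[4.96, 0.39, 0.0, 0.37]
[4.96, 0.36, 0.0, 0.37]
[4.97, 0.33, 0.0, 0.37]
[4.97, 0.3, 0.0, 0.37]
[4.97, 0.27, 0.0, 0.37]
[4.97, 0.23, 0.0, 0.37]
[4.97, 0.2, 0.0, 0.37]
[4.97, 0.17, 0.0, 0.37]
```

Call:
{"name": "servo_tool", "arguments": {
  "series": [220, 2.5, 0.55, 0, 0.37, 220, 4.5, 0.52, 0, 0.37, 220, 5.5, 0.49, 0, 0.37, 220, 5.8, 0.46, 0, 0.37, 220, 5.8, 0.43, 0, 0.37, 220, 5.8, 0.39, 0, 0.37, 220, 5.8, 0.36, 0, 0.37, 220, 5.8, 0.33, 0, 0.37]
}}

```text
t: 27.92
tool_pos: [0.5, 0.0862, 0.1883]
ee_rot: [[0.078, 0.997, -0.004], [0.997, -0.078, -0.001], [-0.001, -0.003, -1.0]]
ft_force: [1.6, -0.7, -2.4]
grip_width: 0.445
grip_force: 20.0
```

Call:
{"name": "servo_tool", "arguments": {
  "series": [220, 5.5, 0.3, 0, 0.37, 220, 5.5, 0.27, 0, 0.37, 220, 5, 0.23, 0, 0.37, 220, 4, 0.2, 0, 0.37, 220, 3, 0.17, 0, 0.37, 220, 0, 0, 0, 0, 220, 0, 0, 0, 0, 220, 0, 0, 0, 0]
}}

```text
t: 28.92
tool_pos: [0.5329, 0.3114, 0.1897]
ee_rot: [[0.111, 0.994, -0.001], [0.994, -0.111, -0.001], [-0.001, -0.001, -1.0]]
ft_force: [0.0, -0.4, -0.9]
grip_width: 0.444
grip_force: 20.0
```

```bash
python3 plan.py 0.5332 0.3128 0.0655 -6.3 1
```

```text
pos [0.5329 0.3114 0.1897] yang -6.38 d [ 0.0003  0.0014 -0.1242] da 0.08
[0.14, 0.01, 12.42, -0.08]
```

Call:
{"name": "servo_tool", "arguments": {
  "series": [220, 0.14, 0, 3, 0, 220, 0, 0, 4, 0, 220, 0, 0, 3, 0, 220, 0, 0, 1.4, 0, 220, 0, 0, 0.5, 0, 220, 0, 0, 0.2, 0, 220, 0, 0, 0, 0, 220, 0, 0, 0, 0]
}}

```text
t: 29.92
tool_pos: [0.5338, 0.3142, 0.0702]
ee_rot: [[0.11, 0.994, 0.001], [0.994, -0.11, 0.001], [0.001, 0.001, -1.0]]
ft_force: [-0.1, -0.3, -1.1]
grip_width: 0.444
grip_force: 20.0
```

Call:
{"name": "servo_tool", "arguments": {
  "series": [220, 0, 0, 0.08, 0, 220, 0, 0, 0.08, 0, 220, 0, 0, 0.05, 0, 220, 0, 0, 0, 0]
}}

```text
t: 30.42
tool_pos: [0.5334, 0.3139, 0.0671]
ee_rot: [[0.11, 0.994, -0.0], [0.994, -0.11, -0.0], [-0.0, -0.0, -1.0]]
ft_force: [0.3, 0.0, -2.5]
grip_width: 0.446
grip_force: 20.0
```

Call:
{"name": "servo_tool", "arguments": {
  "series": [220, 0, 0, 0.08, 0, 220, 0, 0, 0.08, 0, 220, 0, 0, 0.03, 0, 220, 0, 0, 0, 0]
}}

```text
t: 30.92
tool_pos: [0.5334, 0.3139, 0.0654]
ee_rot: [[0.11, 0.994, 0.0], [0.994, -0.11, -0.0], [-0.0, 0.0, -1.0]]
ft_force: [-0.5, -0.0, -1.3]
grip_width: 0.444
grip_force: 20.0
```

Call:
{"name": "servo_tool", "arguments": {
  "series": [220, 0, 0, 0.04, 0, 220, 0, 0, 0.02, 0, 220, 0, 0, 0, 0]
}}

```text
t: 31.3
tool_pos: [0.5334, 0.314, 0.0654]
ee_rot: [[0.11, 0.994, 0.0], [0.994, -0.11, 0.0], [0.0, 0.0, -1.0]]
ft_force: [-1.5, -0.4, 5.7]
grip_width: 0.446
grip_force: 20.0
```

Call:
{"name": "servo_tool", "arguments": {
  "series": [0, 0, 0, 0, 0, 0, 0, 0, 0, 0, 0, 0, 0, 0, 0, 0, 0, 0, 0, 0, 0, 0, 0, -3, 0, 0, 0, 0, -5, 0, 0, 0, 0, -5, 0, 0, 0, 0, -2, 0]
}}

```text
t: 32.3
tool_pos: [0.5346, 0.3146, 0.2184]
ee_rot: [[0.11, 0.994, 0.005], [0.994, -0.11, 0.003], [0.003, 0.005, -1.0]]
ft_force: [0.7, 0.5, -0.1]
grip_width: 0.999
grip_force: 0.0
```

Call:
{"name": "servo_tool", "arguments": {
  "series": [0, -4, -4, 0, 0, 0, -5, -4, 0, 0, 0, -5, -4, 0, 0, 0, -5, -4, 0, 0, 0, -5, 0, 0, 0, 0, -5, 0, 0, 0, 0, -5, 0, 0, 0, 0, 0, 0, 0, 0]
}}

```text
t: 33.3
tool_pos: [0.3397, -0.0056, 0.2149]
ee_rot: [[0.116, 0.993, 0.001], [0.993, -0.116, -0.001], [-0.001, 0.001, -1.0]]
ft_force: [0.4, -0.1, 0.4]
grip_width: 0.998
grip_force: 0.0
```

```bash
python3 - <<'E'
from rig import r
from h import *
t=r.capture("top"); s=r.capture("scene"); ct=r.get_calibration("top")
k=cv2.resize(t[140:235,145:325],None,fx=3.5,fy=3.5,interpolation=2); wire(k,ct,(.5206,.1994,-.1103),3.5,(145,140))
b=cv2.resize(s[150:280,330:510],None,fx=3.5,fy=3.5,interpolation=2)[:260*1]
b=cv2.resize(s[170:245,330:510],None,fx=3.5,fy=3.5,interpolation=2)
cv2.imwrite("pics/end.png",np.vstack([k,b])[:600])
E
```

```text
(no output)
```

View pics/end.png

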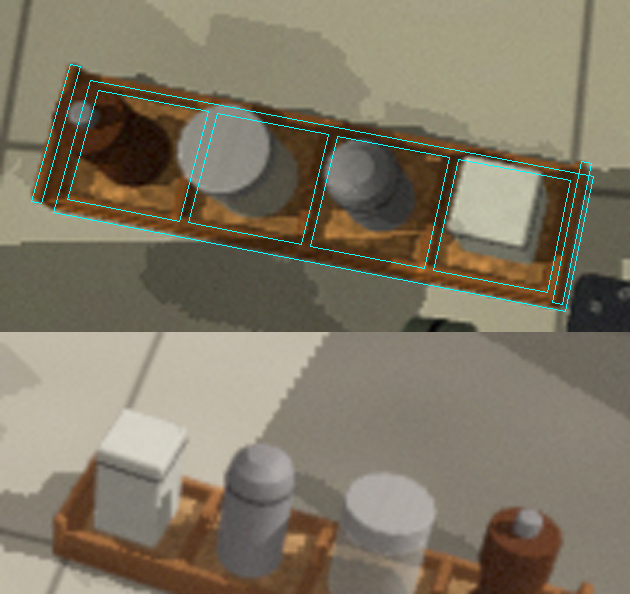

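Both views show all four upright in their bays: mill, jar, shaker, tin from left to right. The arm is clear, so I'm handing in.

```bash
python3 -c "
from rig import r
print(r.hand_in())"
```

```text
the job is handed in; nothing more can be done
None
```

All four containers stand upright in the other rack in reverse order (mill, jar, shaker, tin from left to right), the sugar bowl was never approached, and the job was handed in at about 33 s; no verdict was returned.

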